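Work the pedal of the battery bin and ease its lid down

TASK

I have my hands full of dead batteries: press the pedal of the green bin down with your fingertips and hold its lid wide open for about three seconds so that I can drop them in, then let the pedal up slowly, over a second or two, so that the lid comes all the way down gently instead of slamming, and move clear. Work the bin by its pedal only, without lifting or shoving it, and leave the blue bin and the other things on the bench alone.

Things in the scene. Friction and masses are not known exactly. Their poses are not given: they have to be found in the camera images.
- green_bin: the GREEN pedal bin, standing loose on the bench on four rubber feet, 4 kg (half full of dead cells): a box 160 deep (its x) x 180 wide (its y) x 235 high with the lid shut. Origin: centre of its underside, on the bench. Its front, with the pedal, looks along its own -x; z up. The front wall is at x = -80, the pedal sticks out of it to x = -153.
- green_tread (a point): centre of the top of the green bin's pedal tread, a ribbed black rubber plate 52 long (bin's x) x 54 wide (bin's y) x 10 thick at the foot of the bin's front. It moves with the pedal. At rest it lies 126 mm in front of the bin's origin (bin's -x), 54 mm above the bench, and slopes 7 degrees up towards its free front edge; fully pressed it is 28 mm above the bench and slopes 7 degrees down to the front. Its position is what counts; its axes are those of the pedal.
- green_pedal (a joint): angle of the green bin's pedal about its pivot, 98 mm behind the tread's centre: 0 = up (at rest), 0.26 rad = fully down on its stop, 25 mm lower at the tread's centre. It moves together with the lid. About 6 to 10 N pressed down on the tread's centre start it, about 4 to 5 N keep it down; left alone it springs up and the lid falls.
- green_lid (a joint): angle of the green bin's lid about the hinge at its rear top edge: 0 = shut, 1.2 rad = wide open. A rod links it to the pedal: lid angle = 4.6 x pedal angle, so each millimetre of tread travel turns the lid 0.047 rad, both ways. Nothing damps it: if the pedal is let go the lid slams.
- green_lid_edge (a point): middle of the front edge of the green bin's lid, 175 mm from the hinge, 224 mm above the bench when shut; the lid swings up and away from the pedal side, and never reaches farther forward than when shut: 89 mm in front of the bin's origin, 37 mm behind the tread's centre. Keep the hand above the pedal clear of it.
- blue_bin: a second pedal bin, the same in every size but BLUE (for bulbs), also loose, 4 kg; same origin and axes. Not to be used.
- blue_lid (a joint): angle of the blue bin's lid: 0 = shut.
- tape: bystander: roll of brown packing tape lying flat, 88 mm across, 50 mm high; origin at the centre of its underside.
- gourd: bystander: small orange ornamental gourd with a stem, 74 mm across, 61 mm high; origin at the centre of its underside.
- jar: bystander: amber glass jar with a steel cap, 64 mm across, 85 mm high; origin at the centre of its underside.

How it is judged (in metres and radians):
On the way, in this order (a step that is already met when the one before it is completed fails the run):
1. the green lid is held wide open (over 1.05 rad) by fingers pressing on its pedal, for 2.5 s (value of joint green_lid above 1.05 rad and contact force between the fingers and green_pedal_c0 above 0.5 N), for 2.5 s.
2. the green lid is shut again (value of joint green_lid below 0.06 rad), for 0.3 s.
At the end, for the whole second after the job is handed in: The green lid is shut (under 0.06 rad) and its pedal up, the green bin stands upright and at rest within 25 mm of where it was, the blue bin is shut, and the blue bin, tape, gourd and jar stand upright within 25 mm of where they were (value of joint each of green_lid, blue_lid below 0.06 rad and value of joint green_pedal below 0.02 rad and distance of each of green_bin, blue_bin, tape, gourd, jar from where it was at the start of the episode below 0.025 m and angle between green_bin's own z axis and vertical below 0.05 rad and linear speed of green_bin below 0.02 m/s and angle between each of blue_bin, tape, gourd, jar's own z axis and vertical below 0.1 rad); the robot touches nothing.
It fails at once if the green lid comes down faster than 2.5 rad/s (it slams) (velocity of joint green_lid below -2.5 rad/s).
It fails at once if the robot handles the green lid instead of the pedal (contact force between any of the fingers, the arm and green_lid_c0 above 1 N).
It fails at once if the green bin is lifted, tipped or shoved more than 25 mm (height (world z) of green_bin above 0.015 m or angle between green_bin's own z axis and vertical above 0.12 rad or distance of green_bin from where it was at the start of the episode above 0.025 m).
It fails at once if the blue bin is opened (value of joint blue_lid above 0.15 rad).
It fails at once if a bystander is shoved, lifted or carried more than 25 mm (distance of any of blue_bin, tape, gourd, jar from where it was at the start of the episode above 0.025 m).
It also fails if it takes over 53 s, if anything falls off the work surface, if the arm or the gripper's body presses on something with over 40 N, if the wrist force passes 120 N, or if a joint passes its speed limit or range.

ROBOT

A 6-joint arm with a two-finger parallel gripper is mounted at the origin on the work surface. World frame = base frame: x ahead of the robot, y to its left, z up, the work surface at z = 0. Lengths are in mm, angles in rad, forces in N, time in s.
With the tool pointing down it reaches from about 350 to 800 mm from the base axis. Payload 7.3 kg.
Tool frame: the origin (TCP) lies on the centre line of the jaws, within the pads' length; the fingertips stand robot.tip_reach ahead of it and the grasp point (between the pads) lies 8 mm behind it (robot.tip_reach is the distance from the TCP to the fingertips, in mm); z points along the fingers, y is the direction in which the jaws open and shut (so a half turn about z gives the same grasp; the last joint's range is limited). The gripper opens to 85 mm and grips with 20 to 120 N. Pads are 22 mm wide; open, the fingers measure 114 mm over their backs; the gripper's body (76 mm by 85 mm) begins 54 mm behind the grasp point. The pads swing forward as they close: fully open they stand 13 mm farther back than shut.
Start: joints at [-1.424, 0.342, 1.524, -0, 1.275, -0.146], TCP at [151.555, -502.667, 242.322] pointing down, gripper open.
Joint ranges: [-2.53, 2.53], [-0.77, 2.02], [0.04, 2.7], [-1, 4.14], [0.28, 2.66], [-3.11, 3.11]. Speed limits (rad/s): [2.57, 2.57, 3.14, 3.14, 3.14, 3.14].

INTERFACE

Orientations are given as a rotation vector (axis times angle).
In Python, from bench import sensors, get_image, robot gives the robot as it stands.
- The arm moves only by the shell command python3 -m pendant 'ROWS'. ROWS is JSON, a list of rows, each an object with "gripper": the closure in counts, from 0 (fully open) to 255 (shut); "xyz": the shift along the tool's x, y, z in cm, a list of three; "roll": the turn about the tool's z in degrees. In form: [{"gripper": gripper, "xyz": [dx, dy, dz], "roll": roll}, ...]. A call has 1 to 8 rows; each row shifts and turns the commanded pose from where the row before left it, along the tool's axes as they then stand; what a row does not reach is not made up. A row lasts 1/10 s, in which the tool goes at most 50 mm and 8.59 degrees, less where a joint would pass 70% of its speed; a pose out of reach is approached as far as the arm can. A call is refused whole if a number of a shift passes 5 or a number of a turn 8.59, either way. A call with a gripper value outside its range is refused whole. The fingers move at their own pace and stop on an object; the grip force is fixed at half the most. Time passes only in rows, so rows that do not move let the fingers close. It gives the time, the measured TCP pose, the force and the opening at its end, in the units of the state.
- sensors.sense(): the state, without advancing time (a new reading comes with each control period).
- get_image(name): name is "scene" or "top" or "wrist"; returns a dict with "color" (400x640x3 uint8, red, green, blue), "depth" (400x640 float32, mm along the optical axis (not along the pixel's ray), 0 where there is no reading), "fx", "fy", "cx", "cy" (pixels), "T" (4x4, takes a point from camera to world coordinates). Camera axes: x right, y down, z forward; pixel columns grow to the right and rows downward; lengths in mm; the calibration is good to about 2 mm. A picture is of the moment at which its call begins.
- robot.close_job(): hands the job in, once; it reports no verdict.
The state is a dict: "time": time; "joint_positions": joint angles; "qd": joint speeds; "tau": joint torques, N m; "eef_pos": TCP position; "tcp_rot": TCP orientation; "ft_force": force on the tool from outside, world axes, zero at the start; "ft_torque": the same for the moment, N m; "finger_gap": finger opening in mm.
Only numpy, scipy, OpenCV 4.12 (cv2) and the standard library are available. Lean on these libraries where they do the work, as an engineer would, in place of code of your own. Each camera call takes 0.05 s, during which the arm holds its last target.

## Working session

There is one attempt and no reset: what is moved stays moved. The work goes in short steps, Python scripts to look and compute and a shell command to move; the robot and the scene stay as the last step left them, time stands still between calls to the robot, and variables do not carry over. Pictures are saved under pics/ and viewed, and the job is handed in when it is done.

```bash
ls; mkdir -p pics; python3 - <<'E'
from bench import sensors,get_image,robot
import cv2,numpy as np
s=sensors.sense(); print(s, robot.tip_reach)
for n in("scene","top"):
    d=get_image(n); cv2.imwrite(f"pics/{n}0.png",d["color"][:,:,::-1]); print(n,d["fx"],d["cx"],d["cy"],d["T"].round(3).tolist())
E
```

```text
pics
{'time': 0.0, 'joint_positions': array([-1.42397780e+00,  3.42731538e-01,  1.52499588e+00,  3.03208474e-06,
        1.27539271e+00, -1.46032629e-01]), 'qd': array([ 6.69422253e-05, -1.02933663e-03,  3.61597943e-04, -1.00759585e-03,
       -1.95753961e-04,  4.10263410e-04]), 'tau': array([ 3.53201517e-05, -4.33671606e+01, -2.46011835e+01, -3.21867838e-04,
        7.76065048e-03,  2.17215404e-05]), 'eef_pos': array([ 151.50940093, -502.27417896,  241.62874552]), 'tcp_rot': array([-3.10646328e+00, -4.58143245e-01, -3.61084736e-06]), 'ft_force': array([ 0.15979028, -0.31514897, -0.36223077]), 'ft_torque': array([-0.02110107,  0.00066013,  0.01301915]), 'finger_gap': 85.72552100052509} 11.0
scene 447.6341449831551 309.7544534211402 203.8238526938744 [[0.305, 0.898, -0.316, 980.85], [0.952, -0.288, 0.101, -115.478], [0.0, -0.332, -0.943, 1365.977], [0.0, 0.0, 0.0, 1.0]]
top 454.19516443164946 318.1137053617132 200.23252123412442 [[0.002, -0.99, 0.143, 389.195], [-1.0, -0.0, 0.014, -18.055], [-0.014, -0.143, -0.99, 1413.346], [0.0, 0.0, 0.0, 1.0]]
```

View pics/scene0.png

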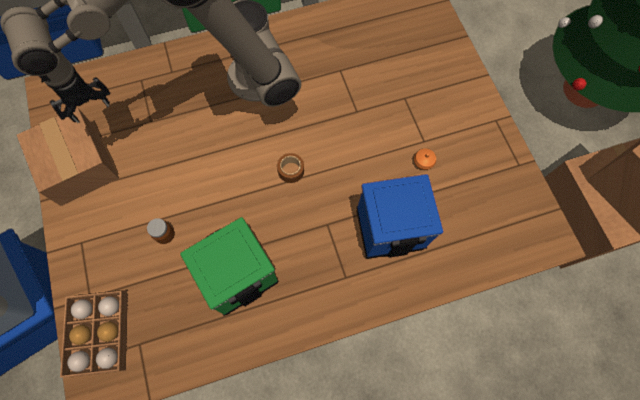

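View pics/top0.png

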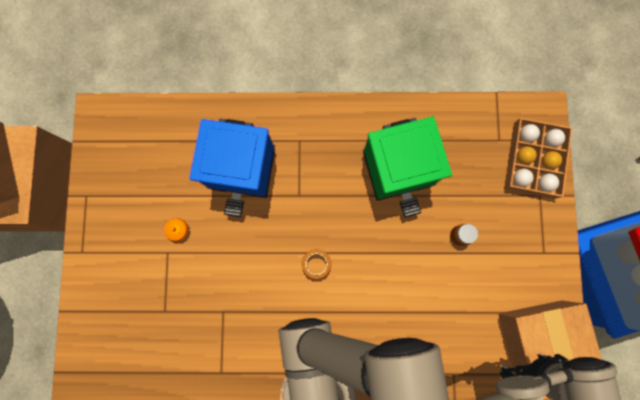

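The top view shows the green bin at about (408,157) with its black pedal at (410,205) facing the robot. The blue bin is at (233,157). The jar is at (466,234), the tape at (316,265) and the gourd at (176,230). Next I measure the green bin and its tread.

```bash
cat > h.py <<'E'
import cv2,numpy as np
from bench import sensors,get_image,robot
def ray(d,uv,z):
    uv=np.atleast_2d(uv).astype(float);T=np.array(d["T"])
    r=np.c_[(uv[:,0]-d["cx"])/d["fx"],(uv[:,1]-d["cy"])/d["fy"],np.ones(len(uv))]@T[:3,:3].T
    return T[:3,3]+r*((z-T[2,3])/r[:,2])[:,None]
def cloud(d):
    h,w=d["depth"].shape;v,u=np.mgrid[:h,:w];Z=d["depth"].astype(float);T=np.array(d["T"])
    P=np.stack([(u-d["cx"])/d["fx"]*Z,(v-d["cy"])/d["fy"]*Z,Z],-1)@T[:3,:3].T+T[:3,3]
    P[Z==0]=np.nan
    return P
E
python3 - <<'E'
from h import *
np.set_printoptions(precision=1,suppress=True)
for n in("top","scene"):
    d=get_image(n);P=cloud(d);hsv=cv2.cvtColor(d["color"],cv2.COLOR_RGB2HSV)
    H,S,V=hsv[...,0],hsv[...,1],hsv[...,2]
    for c,lo,hi in(("green",45,80),("blue",100,125)):
        m=(H>lo)&(H<hi)&(S>120)&(P[...,2]>222)&(P[...,2]<250)&(P[...,0]>350)&(P[...,0]<1000)&(abs(P[...,1])<500)
        m=cv2.morphologyEx(m.astype(np.uint8),cv2.MORPH_OPEN,np.ones((5,5)))
        v,u=np.nonzero(m);z=np.median(P[v,u,2])
        X=ray(d,np.c_[u,v],235)[:,:2].astype(np.float32)
        r=cv2.minAreaRect(X);print(n,c,"n",len(u),"z",z,r,"\n",cv2.boxPoints(r))
    if n=="top":
        m=(V<90)&(S<110)&(P[...,2]>25)&(P[...,2]<75)
        for (u0,u1) in((385,435),(215,255)):
            k=np.zeros_like(m);k[190:222,u0:u1]=m[190:222,u0:u1]
            v,u=np.nonzero(k);Q=P[v,u];print("pedal px",u.min(),u.max(),v.min(),v.max(),len(u),"med",np.median(Q,0),Q.min(0),Q.max(0))
            X=ray(d,np.c_[u,v],54)[:,:2].astype(np.float32);r=cv2.minAreaRect(X);print(r)
            print(cv2.boxPoints(r))
        big=cv2.resize(d["color"][180:230,370:450],None,fx=8,fy=8,interpolation=cv2.INTER_CUBIC)
        cv2.imwrite("pics/ped0.png",big[:,:,::-1])
E
```

```text
top green n 4364 z 232.65116567352425 ((684.1785888671875, -242.5128631591797), (174.01260375976562, 185.15724182128906), 14.730679512023926) 
 [[ 576.5 -175.1]
 [ 623.6 -354.2]
 [ 791.9 -309.9]
 [ 744.8 -130.9]]
top blue n 4314 z 232.61949216025903 ((685.7346801757812, 235.8219451904297), (186.77322387695312, 174.3468017578125), 81.27971649169922) 
 [[585.4 156.7]
 [757.7 130.3]
 [786.1 314.9]
 [613.7 341.3]]
pedal px 401 419 191 216 234 med [ 574.8 -271.7   52.8] [ 537.7 -302.    39. ] [ 612.9 -248.2   65.9]
((577.1433715820312, -272.59356689453125), (72.1106948852539, 50.694244384765625), 16.064571380615234)
[[ 535.5 -258.2]
 [ 549.5 -306.9]
 [ 618.8 -287. ]
 [ 604.8 -238.3]]
pedal px 218 254 190 216 256 med [574.7 254.7  53.1] [537.7 194.8  41. ] [617.5 306.3  65.7]
((576.0897216796875, 256.13482666015625), (111.20443725585938, 72.2091293334961), 81.19361114501953)
[[531.9 206.7]
 [603.3 195.7]
 [620.3 305.6]
 [548.9 316.6]]
scene green n 4645 z 233.2773636577956 ((685.5452880859375, -244.0261688232422), (170.3590545654297, 185.4857177734375), 14.516603469848633) 
 [[ 579.8 -175.6]
 [ 626.3 -355.2]
 [ 791.3 -312.5]
 [ 744.8 -132.9]]
scene blue n 4137 z 232.75951043421378 ((688.042236328125, 234.3477020263672), (186.20826721191406, 169.92222595214844), 81.33634948730469) 
 [[590.  155.1]
 [758.  129.5]
 [786.1 313.6]
 [618.1 339.2]]
```

```bash
python3 -m pendant 2>&1 | head -5
```

```text
invalid input
```

The measurements agree with each other: lid 174 × 185 mm at z≈233 with yaw 14.6°, bin origin about (686.5, -242.5), tread centre predicted at (564.5, -274.5). The pedal seen directly fits that. Now I work out the shift in tool axes, aiming about 14 mm forward of the tread centre so the body clears the lid edge.

```bash
cat >> h.py <<'E'
from scipy.spatial.transform import Rotation as Rn
BX=np.array([np.cos(np.deg2rad(14.6)),np.sin(np.deg2rad(14.6)),0]);BY=np.array([-BX[1],BX[0],0])
ORG=np.array([686.5,-242.5,0])
def rel():
    s=sensors.sense();R=Rn.from_rotvec(s["tcp_rot"]).as_matrix();p=s["eef_pos"]
    tgt=ORG-140*BX
    d=R.T@(tgt-p)
    print("t",round(s["time"],2),"tcp",p.round(1),"F",s["ft_force"].round(1),"gap",round(s["finger_gap"],1))
    print("to target in tool x,y (mm)",d[:2].round(1),"tip z",round(p[2]-robot.tip_reach,1),"yaw err tool-x vs bin-x deg",round(np.rad2deg(np.arctan2(R[1,0],R[0,0]))-14.6,2),"bin frame",round((p-ORG)@BX,1),round((p-ORG)@BY,1))
    return s
E
python3 - <<'E'
from h import *
rel()
E
```

```text
t 0.2 tcp [ 151.5 -502.4  241.9] F [ 1.1 -0.6  0.2] gap 85.1
to target in tool x,y (mm) [447.3 -99.6] tip z 230.9 yaw err tool-x vs bin-x deg 2.18 bin frame -583.2 -116.7
```

```bash
python3 -m pendant '[{"gripper":255,"xyz":[2,-0.5,0],"roll":2.2},{"gripper":255,"xyz":[3,-0.8,0],"roll":0},{"gripper":255,"xyz":[3,-0.8,0],"roll":0},{"gripper":255,"xyz":[3,-0.8,0],"roll":0},{"gripper":255,"xyz":[3,-0.8,0],"roll":0},{"gripper":255,"xyz":[3,-0.8,0],"roll":0},{"gripper":255,"xyz":[3,-0.8,0],"roll":0},{"gripper":255,"xyz":[3,-0.8,0],"roll":0}]'; python3 - <<'E'
from h import *
rel()
E
```

```text
time: 1.0
eef_pos: [359.4, -384.2, 242.2]
tcp_rot: [-3.116, -0.399, 0.0]
ft_force: [-1.0, -0.3, -0.2]
finger_gap: 0.2
t 1.0 tcp [ 359.4 -384.2  242.2] F [-1.  -0.3 -0.2] gap 0.2
to target in tool x,y (mm) [212.3 -54.7] tip z 231.2 yaw err tool-x vs bin-x deg -0.02 bin frame -352.3 -54.7
```

```bash
python3 -m pendant '[{"gripper":255,"xyz":[3,-0.8,0],"roll":0},{"gripper":255,"xyz":[3,-0.8,0],"roll":0},{"gripper":255,"xyz":[3,-0.8,0],"roll":0},{"gripper":255,"xyz":[3,-0.8,0],"roll":0},{"gripper":255,"xyz":[3,-0.8,0],"roll":0},{"gripper":255,"xyz":[2,-0.5,0],"roll":0},{"gripper":255,"xyz":[1,-0.3,0],"roll":0},{"gripper":255,"xyz":[0,0,0],"roll":0}]'; python3 - <<'E'
from h import *
rel()
for n in("scene","wrist"):
    d=get_image(n); cv2.imwrite(f"pics/{n}1.png",d["color"][:,:,::-1])
E
```

```text
time: 1.8
eef_pos: [521.1, -292.6, 241.9]
tcp_rot: [-3.116, -0.401, 0.001]
ft_force: [-0.6, 0.0, 0.3]
finger_gap: 0.1
t 1.8 tcp [ 521.1 -292.6  241.9] F [-0.6  0.   0.3] gap 0.1
to target in tool x,y (mm) [32.8 -6.6] tip z 230.9 yaw err tool-x vs bin-x deg 0.07 bin frame -172.7 -6.8
```

View pics/wrist1.png

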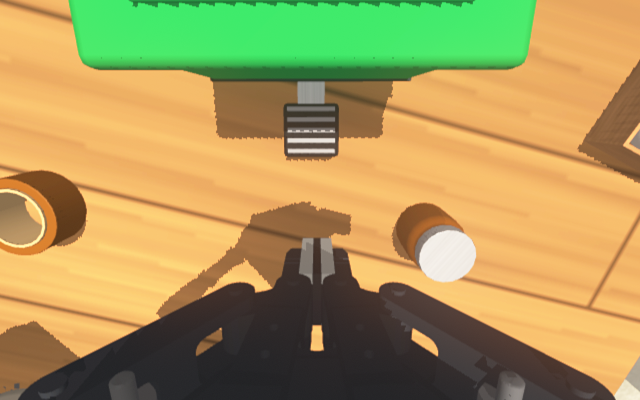

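The wrist view shows the tread at u 284–338, v 103–158. The closed fingertips are at (317,240), and the jar is to the right at (440,245). I cross-check the tread and the jar clearance.

```bash
python3 - <<'E'
from h import *
np.set_printoptions(precision=1,suppress=True)
d=get_image("wrist");P=cloud(d)
B=lambda p:np.c_[(p-ORG)@BX,(p-ORG)@BY,p[:,2]]
print("tread rear mid (z51), front mid (z57):",B(ray(d,[[311,103]],51)),B(ray(d,[[311,157]],57)),"L/R",B(ray(d,[[284,130],[338,130]],54)))
print("depth at tread",B(P[[110,130,150],[311,311,311]]))
print("lid front edge",B(ray(d,[[310,68]],224)), "lid corners",B(ray(d,[[90,68],[525,68]],224)))
print("jar top",B(ray(d,[[446,253]],85)), B(P[[253],[446]]))
rel()
E
```

```text
tread rear mid (z51), front mid (z57): [[-101.9   -2.2   51. ]] [[-152.9   -2.    57. ]] L/R [[-127.    24.1   54. ]
 [-127.1  -28.4   54. ]]
depth at tread [[-108.3   -2.2   51.3]
 [-127.    -2.2   55.1]
 [-146.    -2.1   57.3]]
lid front edge [[-88.8  -4.7 224. ]] lid corners [[-88.7  90.3 224. ]
 [-88.8 -97.5 224. ]]
jar top [[-242.8 -133.9   85. ]] [[-243.  -134.    84.7]]
t 1.95 tcp [ 519.7 -293.9  242.2] F [-1.   0.2 -0.9] gap 0.1
to target in tool x,y (mm) [34.5 -7.7] tip z 231.2 yaw err tool-x vs bin-x deg -0.07 bin frame -174.4 -7.7
```

```bash
python3 - <<'E'
from h import *
d=get_image("wrist");s=sensors.sense();R=Rn.from_rotvec(s["tcp_rot"]).as_matrix()
print((R.T@(np.array(d["T"])[:3,3]-s["eef_pos"])).round(1), np.round(R.T@np.array(d["T"])[:3,2],2))
E
```

```text
[  69.7   -0.2 -131.2] [-0.27  0.    0.96]
```

View pics/scene1.png

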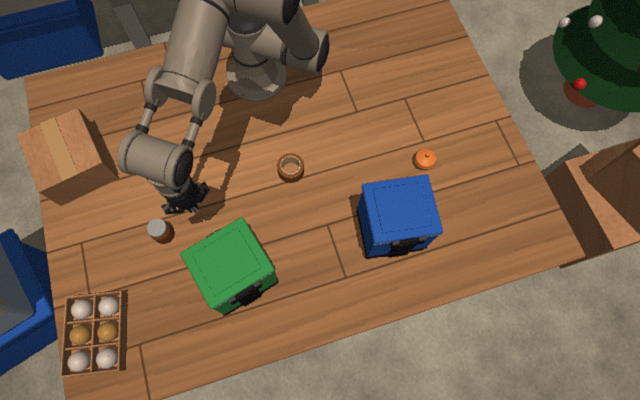

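The camera sits about 70 mm ahead of the tool axis, and I don't know whether it is a physical part. I measure the hand's own forward extent from the scene depth.

```bash
python3 - <<'E'
from h import *
np.set_printoptions(precision=0,suppress=True)
s=sensors.sense();R=Rn.from_rotvec(s["tcp_rot"]).as_matrix()
for n in("scene","top"):
    d=get_image(n);P=cloud(d).reshape(-1,3);Q=(P-s["eef_pos"])@R
    Q=Q[np.isfinite(Q).all(1)]
    for z in range(20,-341,-20):
        k=(Q[:,2]<z)&(Q[:,2]>z-20)&(abs(Q[:,0])<160)&(abs(Q[:,1])<160)&(Q[:,0]<84)
        if k.sum()>3: print(n,"behind TCP",-z,"..",20-z,"n",k.sum(),"x",np.percentile(Q[k,0],[1,50,99]),"y",np.percentile(Q[k,1],[1,99]))
E
```

```text
scene behind TCP -20 .. 0 n 9 x [ 5.  9. 84.] y [-90.  30.]
scene behind TCP 0 .. 20 n 32 x [ 3.  7. 10.] y [-13.  13.]
scene behind TCP 20 .. 40 n 50 x [-12.   9.  12.] y [-30.  34.]
scene behind TCP 40 .. 60 n 111 x [-8.  9. 15.] y [-43.  42.]
scene behind TCP 60 .. 80 n 150 x [-13.   9.  16.] y [-61.  61.]
scene behind TCP 80 .. 100 n 145 x [-13.   1.  17.] y [-60.  61.]
scene behind TCP 100 .. 120 n 27 x [-9.  7. 33.] y [-40.  41.]
scene behind TCP 120 .. 140 n 101 x [ 6. 30. 35.] y [-36.  34.]
scene behind TCP 140 .. 160 n 125 x [ 2. 30. 36.] y [-37.  36.]
scene behind TCP 160 .. 180 n 89 x [12. 30. 37.] y [-35.  34.]
scene behind TCP 180 .. 200 n 149 x [ 5. 32. 38.] y [-37.  38.]
scene behind TCP 200 .. 220 n 95 x [ 8. 30. 40.] y [-29.  37.]
scene behind TCP 220 .. 240 n 73 x [15. 33. 50.] y [-9. 34.]
scene behind TCP 240 .. 260 n 33 x [10. 29. 37.] y [13. 39.]
scene behind TCP 260 .. 280 n 62 x [ 6. 24. 65.] y [-65.  39.]
scene behind TCP 280 .. 300 n 187 x [-124.   43.   70.] y [-155.   63.]
scene behind TCP 300 .. 320 n 758 x [-121.   11.   70.] y [-157.   69.]
scene behind 
[... 285 characters left out ...]
 n 45 x [-36. -20.  -2.] y [-36.  -4.]
top behind TCP 160 .. 180 n 19 x [-34. -15.  -0.] y [-37. -15.]
top behind TCP 180 .. 200 n 83 x [-38. -22.   3.] y [-38.   6.]
top behind TCP 200 .. 220 n 59 x [-36. -18.   4.] y [-37.  -5.]
top behind TCP 220 .. 240 n 54 x [-33. -15.   5.] y [-37. -13.]
top behind TCP 240 .. 260 n 36 x [-37. -17.  -1.] y [-39. -12.]
top behind TCP 260 .. 280 n 52 x [-36. -23.  -7.] y [-38. -12.]
top behind TCP 280 .. 300 n 38 x [-55. -10.  68.] y [-154.   -4.]
top behind TCP 300 .. 320 n 416 x [-102.  -19.   69.] y [-154.   26.]
top behind TCP 320 .. 340 n 2169 x [-102.  -11.   64.] y [-129.   58.]
top behind TCP 340 .. 360 n 1535 x [-152.   -5.   56.] y [-143.   49.]
```

Up to 280 mm behind the TCP the hand reaches at most ±38 mm in x, so there is no camera body. The wrist, ±70 mm, starts higher up. At bin x = -138 the hand clears the shut lid edge by about 11 mm, and the wrist clears the opening lid by over 20 mm. So I move across and descend.

```bash
python3 -m pendant '[{"gripper":255,"xyz":[2,-0.3,0],"roll":0},{"gripper":255,"xyz":[1.6,-0.25,0],"roll":0},{"gripper":255,"xyz":[0,0,2],"roll":0},{"gripper":255,"xyz":[0,0,3],"roll":0},{"gripper":255,"xyz":[0,0,3],"roll":0},{"gripper":255,"xyz":[0,0,3],"roll":0},{"gripper":255,"xyz":[0,0,2],"roll":0},{"gripper":255,"xyz":[0,0,0],"roll":0}]'; python3 - <<'E'
from h import *
rel()
d=get_image("wrist"); cv2.imwrite(f"pics/wrist2.png",d["color"][:,:,::-1])
E
```

```text
time: 2.9
eef_pos: [552.0, -278.4, 109.3]
tcp_rot: [-3.112, -0.397, 0.008]
ft_force: [-0.2, -0.5, -0.7]
finger_gap: 0.2
t 2.9 tcp [ 552.  -278.4  109.3] F [-0.2 -0.5 -0.7] gap 0.2
to target in tool x,y (mm) [-0.3 -0.3] tip z 98.3 yaw err tool-x vs bin-x deg -0.07 bin frame -139.2 -0.8
```

View pics/wrist2.png

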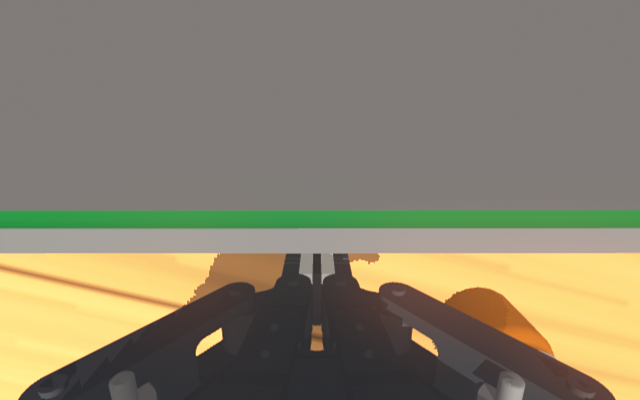

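The wrist camera's viewpoint is now inside the bin, so it's no use here. It is a virtual point, and no force shows. I go down to just above the tread.

```bash
python3 -m pendant '[{"gripper":255,"xyz":[0,0,1],"roll":0},{"gripper":255,"xyz":[0,0,1],"roll":0},{"gripper":255,"xyz":[0,0,0.5],"roll":0},{"gripper":255,"xyz":[0,0,0.3],"roll":0},{"gripper":255,"xyz":[0,0,0],"roll":0},{"gripper":255,"xyz":[0,0,0],"roll":0}]'; python3 - <<'E'
from h import *
rel()
E
```

```text
time: 3.55
eef_pos: [554.2, -279.0, 84.6]
tcp_rot: [3.116, 0.399, 0.001]
ft_force: [0.4, 0.1, -0.3]
finger_gap: -0.6
t 3.55 tcp [ 554.2 -279.    84.6] F [ 0.4  0.1 -0.3] gap -0.6
to target in tool x,y (mm) [-2.8 -2.1] tip z 73.6 yaw err tool-x vs bin-x deg -0.02 bin frame -137.2 -2.0
```

```bash
python3 -m pendant '[{"gripper":255,"xyz":[0,0,0.5],"roll":0},{"gripper":255,"xyz":[0,0,0.4],"roll":0},{"gripper":255,"xyz":[0,0,0.3],"roll":0},{"gripper":255,"xyz":[0,0,0.2],"roll":0},{"gripper":255,"xyz":[0,0,0.1],"roll":0},{"gripper":255,"xyz":[0,0,0],"roll":0}]'; python3 -m pendant '[{"gripper":255,"xyz":[0,0,0.2],"roll":0},{"gripper":255,"xyz":[0,0,0],"roll":0}]';  python3 -m pendant '[{"gripper":255,"xyz":[0,0,0.2],"roll":0},{"gripper":255,"xyz":[0,0,0],"roll":0}]'; 
```

```text
time: 4.15
eef_pos: [553.9, -278.9, 69.1]
tcp_rot: [-3.116, -0.399, 0.0]
ft_force: [0.1, -0.9, 0.1]
finger_gap: 0.3
time: 4.35
eef_pos: [554.1, -279.0, 67.2]
tcp_rot: [3.116, 0.399, 0.0]
ft_force: [-0.3, -0.3, 0.3]
finger_gap: 0.2
time: 4.55
eef_pos: [554.0, -279.1, 66.0]
tcp_rot: [3.116, 0.398, 0.0]
ft_force: [-2.2, 0.8, 6.8]
finger_gap: 0.0
```

Contact at TCP z≈66.5 (tip 56) with 6.8 N, as expected. Now I press smoothly.

```bash
python3 -m pendant '[{"gripper":255,"xyz":[0,0,0.2],"roll":0},{"gripper":255,"xyz":[0,0,0.3],"roll":0},{"gripper":255,"xyz":[0,0,0.3],"roll":0},{"gripper":255,"xyz":[0,0,0.3],"roll":0},{"gripper":255,"xyz":[0,0,0.3],"roll":0},{"gripper":255,"xyz":[0,0,0.3],"roll":0},{"gripper":255,"xyz":[0,0,0.3],"roll":0},{"gripper":255,"xyz":[0,0,0],"roll":0}]'
python3 - <<'E'
from h import *
rel()
d=get_image("scene"); cv2.imwrite(f"pics/scene3.png",d["color"][:,:,::-1])
E
```

```text
time: 5.35
eef_pos: [553.3, -279.2, 45.4]
tcp_rot: [3.116, 0.398, -0.002]
ft_force: [-4.0, -0.9, 4.1]
finger_gap: -0.2
t 5.35 tcp [ 553.3 -279.2   45.4] F [-4.  -0.9  4.1] gap -0.2
to target in tool x,y (mm) [-1.8 -2. ] tip z 34.4 yaw err tool-x vs bin-x deg -0.03 bin frame -138.1 -2.0
```

View pics/scene3.png

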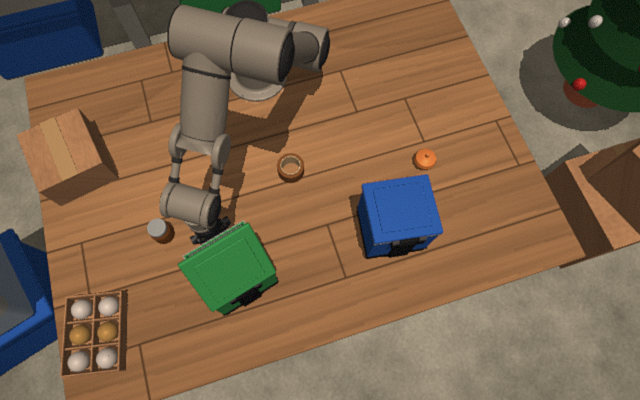

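The lid (green, centre (230,265)) has come up, and no obstacles have been touched. I measure its angle by fitting a plane to the depth.

```bash
cat >> h.py <<'E'
def lid():
    d=get_image("scene");P=cloud(d);hsv=cv2.cvtColor(d["color"],cv2.COLOR_RGB2HSV)
    m=((hsv[...,0]>45)&(hsv[...,0]<80)&(hsv[...,1]>100)&(P[...,2]>215)&(P[...,0]>400)).astype(np.uint8)
    m[:, :150]=0;m[:,300:]=0;m[:180]=0
    m=cv2.erode(m,np.ones((7,7)))>0
    Q=P[m];Q=Q[np.isfinite(Q).all(1)];q=np.c_[(Q-ORG)@BX,(Q-ORG)@BY,Q[:,2]]
    for _ in range(4):
        c=q.mean(0);n=np.linalg.svd(q-c,full_matrices=False)[2][2];n*=np.sign(n[2]);r=abs((q-c)@n);q=q[r<max(3,2*r.std())]
    print("lid n",len(q),"normal bin",n.round(3),"angle",round(float(np.arctan2(n[0],n[2])),3),"rms",round(float(r.std()),2),"maxz",round(q[:,2].max(),1))
    return d
E
python3 - <<'E'
from h import *
lid();rel()
E
```

```text
lid n 2233 normal bin [0.766 0.001 0.642] angle 0.873 rms 0.81 maxz 360.9
t 5.45 tcp [ 553.5 -279.2   45.7] F [-4.5 -1.2  5.5] gap -0.2
to target in tool x,y (mm) [-2. -2.] tip z 34.7 yaw err tool-x vs bin-x deg -0.03 bin frame -137.9 -2.0
```

Lid is at 0.873 rad. Another 5.5 mm should give about 1.13 rad.

```bash
python3 -m pendant '[{"gripper":255,"xyz":[0,0,0.2],"roll":0},{"gripper":255,"xyz":[0,0,0.2],"roll":0},{"gripper":255,"xyz":[0,0,0.15],"roll":0},{"gripper":255,"xyz":[0,0,0],"roll":0},{"gripper":255,"xyz":[0,0,0],"roll":0}]'
python3 - <<'E'
from h import *
d=lid();rel(); cv2.imwrite(f"pics/scene4.png",d["color"][:,:,::-1])
E
```

```text
time: 5.95
eef_pos: [554.0, -279.0, 39.8]
tcp_rot: [3.116, 0.399, -0.0]
ft_force: [-2.6, -1.6, 3.3]
finger_gap: 0.1
lid n 1683 normal bin [ 0.907 -0.002  0.422] angle 1.136 rms 0.79 maxz 383.7
t 6.0 tcp [ 554.  -279.    39.9] F [-3.7 -1.6  3.5] gap -0.2
to target in tool x,y (mm) [-2.6 -2. ] tip z 28.9 yaw err tool-x vs bin-x deg -0.02 bin frame -137.4 -2.0
```

View pics/scene4.png

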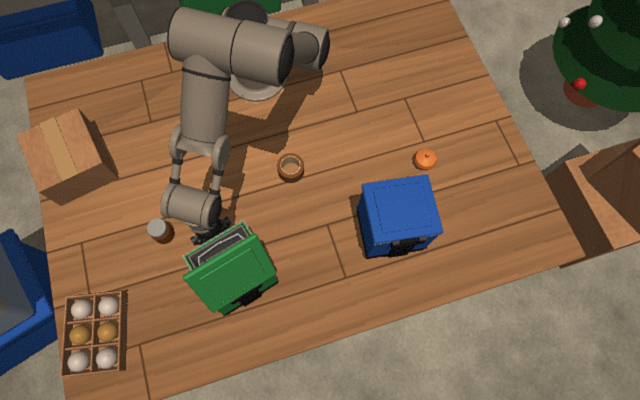

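The lid is wide open at 1.136 rad (the interior shows at (225,245)), with about 3.5 N on the pedal. I hold it for a little over 3 s.

```bash

python3 -m pendant '[{"gripper":255,"xyz":[0,0,0],"roll":0},{"gripper":255,"xyz":[0,0,0],"roll":0},{"gripper":255,"xyz":[0,0,0],"roll":0},{"gripper":255,"xyz":[0,0,0],"roll":0},{"gripper":255,"xyz":[0,0,0],"roll":0},{"gripper":255,"xyz":[0,0,0],"roll":0},{"gripper":255,"xyz":[0,0,0],"roll":0},{"gripper":255,"xyz":[0,0,0],"roll":0}]'
python3 -m pendant '[{"gripper":255,"xyz":[0,0,0],"roll":0},{"gripper":255,"xyz":[0,0,0],"roll":0},{"gripper":255,"xyz":[0,0,0],"roll":0},{"gripper":255,"xyz":[0,0,0],"roll":0},{"gripper":255,"xyz":[0,0,0],"roll":0},{"gripper":255,"xyz":[0,0,0],"roll":0},{"gripper":255,"xyz":[0,0,0],"roll":0},{"gripper":255,"xyz":[0,0,0],"roll":0}]'
python3 -m pendant '[{"gripper":255,"xyz":[0,0,0],"roll":0},{"gripper":255,"xyz":[0,0,0],"roll":0},{"gripper":255,"xyz":[0,0,0],"roll":0},{"gripper":255,"xyz":[0,0,0],"roll":0},{"gripper":255,"xyz":[0,0,0],"roll":0},{"gripper":255,"xyz":[0,0,0],"roll":0},{"gripper":255,"xyz":[0,0,0],"roll":0},{"gripper":255,"xyz":[0,0,0],"roll":0}]'
python3 -m pendant '[{"gripper":255,"xyz":[0,0,0],"roll":0},{"gripper":255,"xyz":[0,0,0],"roll":0},{"gripper":255,"xyz":[0,0,0],"roll":0},{"gripper":255,"xyz":[0,0,0],"roll":0},{"gripper":255,"xyz":[0,0,0],"roll":0},{"gripper":255,"xyz":[0,0,0],"roll":0},{"gripper":255,"xyz":[0,0,0],"roll":0}]'
python3 - <<'E'
from h import *
lid();rel()
E
```

```text
time: 6.8
eef_pos: [554.0, -279.0, 39.8]
tcp_rot: [3.116, 0.398, 0.0]
ft_force: [-3.7, -2.1, 4.6]
finger_gap: -0.1
time: 7.6
eef_pos: [554.0, -279.0, 39.8]
tcp_rot: [3.116, 0.398, 0.0]
ft_force: [-4.0, -2.1, 3.2]
finger_gap: -0.2
time: 8.4
eef_pos: [554.0, -278.9, 39.8]
tcp_rot: [3.116, 0.398, 0.0]
ft_force: [-4.1, -2.0, 4.1]
finger_gap: -0.0
time: 9.1
eef_pos: [554.0, -279.0, 39.8]
tcp_rot: [3.116, 0.399, 0.0]
ft_force: [-4.1, -1.9, 3.4]
finger_gap: 0.1
lid n 1807 normal bin [0.905 0.001 0.425] angle 1.132 rms 0.8 maxz 384.0
t 9.15 tcp [ 554.  -279.    39.8] F [-4.1 -2.2  4.9] gap -0.3
to target in tool x,y (mm) [-2.6 -1.9] tip z 28.8 yaw err tool-x vs bin-x deg -0.03 bin frame -137.4 -1.9
```

The lid was held at about 1.13 rad for 3.2 s. Now I let it up slowly at about 15 mm/s.

```bash

python3 -m pendant '[{"gripper":255,"xyz":[0,0,-0.1],"roll":0},{"gripper":255,"xyz":[0,0,-0.15],"roll":0},{"gripper":255,"xyz":[0,0,-0.15],"roll":0},{"gripper":255,"xyz":[0,0,-0.15],"roll":0},{"gripper":255,"xyz":[0,0,-0.15],"roll":0},{"gripper":255,"xyz":[0,0,-0.15],"roll":0},{"gripper":255,"xyz":[0,0,-0.15],"roll":0},{"gripper":255,"xyz":[0,0,-0.15],"roll":0}]'
python3 -m pendant '[{"gripper":255,"xyz":[0,0,-0.15],"roll":0},{"gripper":255,"xyz":[0,0,-0.15],"roll":0},{"gripper":255,"xyz":[0,0,-0.15],"roll":0},{"gripper":255,"xyz":[0,0,-0.15],"roll":0},{"gripper":255,"xyz":[0,0,-0.15],"roll":0},{"gripper":255,"xyz":[0,0,-0.15],"roll":0},{"gripper":255,"xyz":[0,0,-0.1],"roll":0},{"gripper":255,"xyz":[0,0,-0.1],"roll":0}]'
python3 -m pendant '[{"gripper":255,"xyz":[0,0,-0.1],"roll":0},{"gripper":255,"xyz":[0,0,-0.1],"roll":0},{"gripper":255,"xyz":[0,0,-0.1],"roll":0},{"gripper":255,"xyz":[0,0,-0.1],"roll":0},{"gripper":255,"xyz":[0,0,-0.1],"roll":0},{"gripper":255,"xyz":[0,0,-0.1],"roll":0},{"gripper":255,"xyz":[0,0,0],"roll":0}]'
python3 - <<'E'
from h import *
lid();rel()
E
```

```text
time: 9.95
eef_pos: [554.0, -278.9, 51.7]
tcp_rot: [3.116, 0.399, -0.0]
ft_force: [-3.1, -1.0, 5.5]
finger_gap: 0.1
time: 10.75
eef_pos: [555.0, -278.7, 63.1]
tcp_rot: [3.116, 0.399, 0.003]
ft_force: [-0.1, 0.3, 6.3]
finger_gap: -0.0
time: 11.45
eef_pos: [553.9, -278.7, 68.0]
tcp_rot: [-3.116, -0.399, 0.001]
ft_force: [-0.5, -0.2, -0.4]
finger_gap: 0.2
lid n 2055 normal bin [ 0.011 -0.003  1.   ] angle 0.011 rms 0.83 maxz 237.4
t 11.5 tcp [ 553.9 -278.8   68. ] F [ 0.4  0.4 -0.9] gap 0.1
to target in tool x,y (mm) [-2.5 -1.6] tip z 57.0 yaw err tool-x vs bin-x deg -0.02 bin frame -137.5 -1.7
```

The lid is shut (0.011 rad) and the force is zero. I rise clear and pull back towards the robot.

```bash

python3 -m pendant '[{"gripper":255,"xyz":[0,0,-0.5],"roll":0},{"gripper":255,"xyz":[0,0,-1],"roll":0},{"gripper":255,"xyz":[0,0,-2],"roll":0},{"gripper":255,"xyz":[0,0,-3],"roll":0},{"gripper":255,"xyz":[0,0,-3],"roll":0},{"gripper":255,"xyz":[0,0,-3],"roll":0},{"gripper":255,"xyz":[0,0,-3],"roll":0},{"gripper":255,"xyz":[0,0,-2],"roll":0}]'
python3 -m pendant '[{"gripper":255,"xyz":[-2,0,0],"roll":0},{"gripper":255,"xyz":[-3,0,0],"roll":0},{"gripper":255,"xyz":[-3,0,0],"roll":0},{"gripper":255,"xyz":[-2,0,0],"roll":0},{"gripper":255,"xyz":[0,0,0],"roll":0},{"gripper":255,"xyz":[0,0,0],"roll":0},{"gripper":255,"xyz":[0,0,0],"roll":0},{"gripper":255,"xyz":[0,0,0],"roll":0}]'
python3 - <<'E'
from h import *
np.set_printoptions(precision=1,suppress=True)
d=lid();rel(); cv2.imwrite(f"pics/scene5.png",d["color"][:,:,::-1])
P=cloud(d);hsv=cv2.cvtColor(d["color"],cv2.COLOR_RGB2HSV)
for c,lo,hi in(("green",45,80),("blue",100,125)):
    m=(hsv[...,0]>lo)&(hsv[...,0]<hi)&(hsv[...,1]>120)&(P[...,2]>222)&(P[...,2]<250)&(P[...,0]>350)&(P[...,0]<1000)&(abs(P[...,1])<500)
    m=cv2.morphologyEx(m.astype(np.uint8),cv2.MORPH_OPEN,np.ones((5,5)));v,u=np.nonzero(m)
    print(c,cv2.minAreaRect(ray(d,np.c_[u,v],235)[:,:2].astype(np.float32)))
w=get_image("wrist");B=lambda p:np.c_[(p-ORG)@BX,(p-ORG)@BY,p[:,2]]
cv2.imwrite("pics/wrist5.png",w["color"][:,:,::-1])
Q=cloud(w).reshape(-1,3);q=B(Q);k=(q[:,0]>-156)&(q[:,0]<-96)&(abs(q[:,1]+2)<30)&(q[:,2]>30)&(q[:,2]<80)
print("tread z near centre",np.median(q[k&(abs(q[:,0]+126)<5)],0),"front edge x",q[k,0].min())
E
```

```text
time: 12.3
eef_pos: [554.4, -279.2, 246.9]
tcp_rot: [3.114, 0.398, 0.005]
ft_force: [1.0, -0.5, -0.2]
finger_gap: -0.1
time: 13.1
eef_pos: [458.0, -303.8, 243.3]
tcp_rot: [3.116, 0.4, 0.0]
ft_force: [-0.8, -0.4, -0.4]
finger_gap: 0.1
lid n 2151 normal bin [ 0. -0.  1.] angle 0.013 rms 0.81 maxz 237.6
t 13.15 tcp [ 457.9 -303.8  243.2] F [-0.6  0.4 -0.8] gap -0.2
to target in tool x,y (mm) [96.6 -1.6] tip z 232.2 yaw err tool-x vs bin-x deg 0.03 bin frame -236.7 -1.7
green ((685.5005493164062, -244.17152404785156), (169.66697692871094, 185.56182861328125), 14.687575340270996)
blue ((688.042236328125, 234.3477020263672), (186.20826721191406, 169.92222595214844), 81.33634948730469)
tread z near centre [-126.3   -1.6   53.8] front edge x -152.44213242670205
```

View pics/scene5.png

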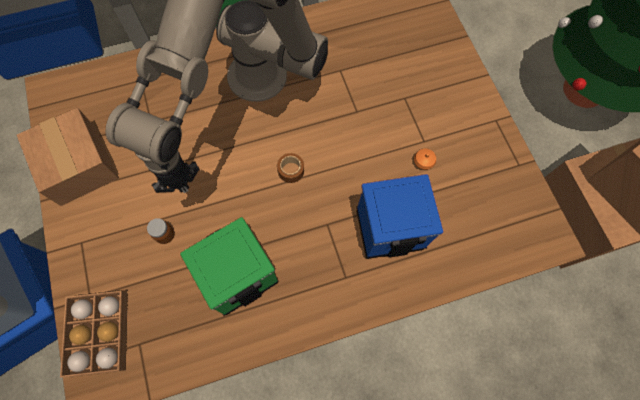

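The picture shows the green bin shut at (230,265). The blue bin at (400,215), jar at (160,230), tape at (290,167) and gourd at (426,158) are all where they were. The hand is clear at (175,180), so I hand the job in.

```bash
python3 -c "
from bench import robot
print(robot.close_job())"
```

```text
the job is handed in; nothing more can be done
None
```

I pressed the green bin's pedal with closed fingertips and held the lid open at about 1.13 rad for 3.2 s. I then let the pedal up over about two seconds, moved clear, and handed the job in at about 13 s of the 53 s allowed.

**Last checks:**
- **Green bin:** the lid measured 0.01 rad, which is shut. The tread centre is back at its rest height (53.8 mm), and the bin moved less than 1 mm from where it stood.
- **Blue bin:** unmoved and shut.
- **Tape, gourd and jar:** by eye, in the same places in the camera image; I did not measure them.
- **Robot:** the tool force was about zero with the hand clear. The highest force I read on the pedal was about 7 N.

No check failed or disagreed. I did not measure the lid's closing speed directly: the commanded release was at most 15 mm/s at the tread, or about 0.7 rad/s at the lid, against the 2.5 rad/s limit. The wrist camera was no use while pressing, because its viewpoint fell inside the bin, so I measured the lid angle from the scene camera instead.

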